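Check the fume absorber's filter against the light

ROBOT

A 6-joint arm with a two-finger parallel gripper is mounted at the origin on a cart in front of the work surface, level with it; the furniture and walls round the work are solid. World frame = base frame: x ahead of the robot, y to its left, z up, the work surface at z = 0. Lengths are in mm, angles in rad, forces in N, time in s.
With the tool pointing down it reaches from about 300 to 775 mm from the base axis. Payload 14.6 kg.
Tool frame: the origin (TCP) lies between the finger pads; the fingertips stand 25 mm ahead of it and the grasp point (between the pads) lies 6 mm ahead of it; z points along the fingers, y is the line along which they close (so a half turn about z gives the same grasp; the last joint's range is limited). The gripper opens to 94 mm and grips with 3 to 60 N. Pads are 16 mm wide; open, the fingers measure 119 mm over their backs; the gripper's body (75 mm by 177 mm) begins 78 mm behind the grasp point.
Start: joints at [-1.403, 0.3, 1.521, -0, 1.321, -0.067], TCP at [127.95, -534.9, 230.446] pointing down, gripper open.
Joint ranges: [-3.03, 3.03], [-0.79, 2.21], [0.23, 2.52], [-1.04, 4.18], [0, 3.07], [-2.55, 2.55]. Speed limits (rad/s): [2.22, 2.22, 2.57, 3.14, 3.14, 3.14].

INTERFACE

Orientations are given as [roll, pitch, yaw] about the fixed x, y, z axes, in that order (R = Rz(yaw) Ry(pitch) Rx(roll)).
In Python, from cell import manip gives the robot as it stands. The module is installed in compiled form; this text tells all that it offers.
- The arm moves only by the tool step_arm, never from a script. Its argument "series" is one flat list of numbers, 5 for each row, row after row: the shift along the world's x, y, z in mm, then the turn about the world's z in rad, then the closure, from 0 (fully open) to 1 (shut). In form: [dx, dy, dz, spin, jaw, dx, dy, dz, spin, jaw, ...]. A call has 1 to 20 rows; each row shifts and turns the commanded pose from where the row before left it; what a row does not reach is not made up. A row lasts 1/8 s, in which the tool goes at most 62.5 mm and 10.7 degrees, less where a joint would pass 70% of its speed; a pose out of reach is approached as far as the arm can. A call is refused whole if a number of a shift passes 62.5 or a number of a turn 0.188, either way. A call with a gripper value outside its range is refused whole. The fingers move at their own pace and stop on an object; "squeeze" is the grip in N (left out, the last holds). Time passes only in rows, so rows that do not move let the fingers close. It gives the time, the measured TCP pose, the force, the opening and the grip force at its end, in the units of the state.
- manip.read_state(): the state, without advancing time (a new reading comes with each control period).
- manip.camera(name): name is "scene" or "top" or "wrist"; returns (picture, depth): 384x512x3 uint8, blue, green, red; 384x512 float32, mm along the optical axis (not along the pixel's ray), 0 where there is no reading.
- manip.camera_info(name): a dict with "fovy" (degrees; the focal length in pixels is half the picture's height over the tangent of half this angle, whatever the lens; pixels are square), "cx", "cy" (the principal point, pixels), "eye" and "orientation" of the camera in the world. Camera axes: x right, y down, z forward; pixel columns grow to the right and rows downward; lengths in mm; the calibration is good to about 2 mm. The wrist camera is an equidistant fisheye: a pixel r from the principal point sees the ray r / f radians off the axis. A picture is of the moment at which its call begins: read the wrist's pose just before it. camera_info takes no time and is no camera call; for the wrist camera it gives the pose at the moment of the call.
- manip.sign_off(): hands the job in; it is judged then, once.
The state is a dict: "clock": time; "joints": joint angles; "qd": joint speeds; "effort": joint torques, N m; "eef_pos": TCP position; "eef_rot": TCP orientation; "wrist_force": force on the tool from outside, world axes, zero at the start; "moment": the same for the moment, N m; "finger_gap": finger opening in mm; "finger_force": force on a finger pad.
Only numpy, scipy, OpenCV 4.12 (cv2) and the standard library are available. Lean on these libraries where they do the work, as an engineer would, in place of code of your own. Each camera call takes 0.05 s, during which the arm holds its last target. There are 200 camera calls.

TASK

Check the fume absorber's filter: first switch the absorber off by pressing down the raised front end of the rocker switch on its top, then swing its metal top flap up and right back, and leave it open. Draw the framed mesh filter plate straight up out of its slot by the pull tab and hold it up to the light: upright, centred in front of the lit face of the light panel, its broad face parallel to the panel and about 6 cm away from it, without touching the panel. Finish while still holding it there, at rest; do not put it down, and leave the other things on the bench where they lie.

Things in the scene. Friction and masses are not known exactly. Their poses are not given: they have to be found in the camera images.
- absorber: Fume absorber, a grey box fixed to the bench, 132 mm deep (x), 185 mm wide (y), rim 112 mm high, louvred grille in front. Origin: at bench level straight below the seated filter's pull tab; x points from front to back, y to its left, z up. Outside: x -65 to 67 mm, y -118 to 67 mm. The part y -118 to -62 mm is the electrics bay, its solid top level with the rim and carrying the rocker
- filter_slot (a point): centre of the mouth of the filter's slot, in the deck of the open well under the flap: x 0, y 0, z 70 mm in the absorber's frame. The well spans x -60 to 60, y -62 to 62 mm. The slot is 14 mm (x) by 104 mm (y), its floor at z = 8 mm; the filter plate stands in it with 2 mm play all round, its frame flush with the deck, its tab above
- rocker (a joint): rocker switch, rad: 0 = on (front end up, as at the start), 0.4 = off (front end down at its stop). Takes about 2 N at its end; stays where it is left. Black paddle 38 mm long (along the absorber's x), 22 mm wide; pivot at x 0, y -92, z 114 mm in the absorber's frame; its bezel stands 1.5 mm above the bay's top
- rocker_end (a point): point on the top surface of the rocker's raised front half, 13 mm from the pivot and 5 mm from the end: press straight down here; it goes down 5 mm from on to off
- flap (a joint): aluminium flap over the filter well, rad: 0 = shut, 2.6 = fully back; it starts shut or slightly ajar. Hinged along the rear rim; opens upward and to the rear. Its hinge is stiff, so that it stays at any angle where it is left; about 1 N at the handle moves it. 132 mm wide, 134 mm from hinge to front edge, 4 mm thick
- flap_hinge (a point): point on the flap's hinge axis, in the middle of the flap's width, at x = 67, y = 0, z = 114 mm in the absorber's frame; the axis runs along the absorber's y
- flap_handle (a point): centre of the flap's bow handle: a black round bar, 10 mm diameter, along the absorber's y, straight for 74 mm, 172 mm from the hinge axis. With the flap shut it stands 40 mm in front of the absorber's front face at z = 115 mm, free space below it and 35 mm between it and the front. The point turns with the flap
- filter_center (a point): centre of the filter plate's frame: grey plastic frame with steel mesh, 100 mm wide (y), 62 mm tall (z), 10 mm thick (x), about 60 to 130 g; x is the normal of its broad face, z points to the pull tab
- filter_tab (a point): point on the filter's pull tab, 51 mm above filter_center; the tab is 24 mm wide (y), 10 mm thick (x) and stands 34 mm above the frame's upper edge, its top 14 mm above this point (104 mm above the bench when seated). It can be gripped across the thickness or the width from above
- light_panel: LED light panel standing on the bench, fixed: an aluminium slab 160 mm wide (y), 20 mm thick, from 18 to 152 mm high, on a dark foot 10 mm high (110 mm wide, mostly behind the slab). Origin: at bench level below its lit face; -x points out of the lit face, roughly toward the robot; z up
- panel_face (a point): centre of the panel's lit face, 86 mm above the bench; axes as light_panel (the lit side is -x)
- spacer_1: bystander: aluminium stand-off, 16 x 18 mm, 30 mm tall; origin under its foot
- spacer_2: bystander: a like stand-off, 16 x 18 mm, 30 mm tall; origin under its foot
- driver_1: bystander: precision screwdriver, 148 mm long (y), 12 mm thick; origin in the middle of its underside
- marker_1: bystander: marker pen, 138 mm long (y), 13 mm thick; origin in the middle of its underside
- masking_tape: bystander: roll of tape lying flat, 94 mm across, 15 mm high; origin in the middle of its underside
- caliper: bystander: caliper, 210 mm long (y), 66 mm wide, 14 mm high; origin in the middle of its underside

How it is judged (in metres and radians):
On the way, in this order (a step that is already met when the one before it is completed fails the run):
1. the absorber is switched off at its rocker (value of joint rocker above 0.25 rad), for 0.2 s.
2. the flap is swung back past upright (more than 1.7 rad) (value of joint flap above 1.7 rad), for 0.2 s.
3. the filter is drawn wholly out of the absorber, held in the fingers (height (world z) of filter_center above 0.148 m and contact force between filter and the fingers above 0.5 N), for 0.1 s.
At the end, for the whole second after the job is handed in: Filter in the fingers, at rest, tab up within 15 deg, touching neither panel nor absorber; centre 3-10 cm before the lit face, within 25 mm sideways, 25 mm below to 30 mm above its centre; faces parallel within 15 deg; rocker off (past 0.25 rad), flap open (past 1.5 rad) (value of joint rocker above 0.25 rad and value of joint flap above 1.5 rad and contact force between filter and the fingers above 0.5 N and contact force between filter and light_panel below 0.1 N and contact force between filter and absorber below 0.1 N and x of filter_center in the frame of panel_face between -0.1 and -0.03 m and y of filter_center in the frame of panel_face between -0.025 and 0.025 m and z of filter_center in the frame of panel_face between -0.025 and 0.03 m and angle between the x axis of filter_center and the x axis of panel_face, either way round below 0.26 rad and angle between filter_center's own z axis and vertical below 0.26 rad and linear speed of filter below 0.03 m/s); the arm keeps its last pose, push and grip.
It fails at once if the filter strikes the light panel (contact force between filter and light_panel above 2 N).
It fails at once if a bystander is moved by more than 3 cm (distance of any of spacer_1, spacer_2, driver_1, marker_1, masking_tape, caliper from where it was at the start of the episode above 0.03 m).
It also fails if it takes over 58 s, if anything falls off the work surface, if the arm or the gripper's body presses on something with over 40 N, if the wrist force passes 120 N, or if a joint passes its speed limit or range.

## Working session

There is one attempt and no reset: what is moved stays moved. The work goes in short steps, Python scripts to look and compute and a tool call to move; the robot and the scene stay as the last step left them, time stands still between calls to the robot, and variables do not carry over. Pictures are saved under pics/ and viewed, at most 10 in all, crops included, and the job is handed in when it is done.

Besides the shell and the picture viewer there is one more tool, called after "Request:" as a command line: name --argument value ..., lists and objects as JSON in quotes. step_arm: Moves the arm, as the interface text tells. Its arguments: {"type":"object","properties":{"series":{"type":"array"},"squeeze":{"type":"number"}},"required":["series"]}

```bash
mkdir -p pics; cat > h.py <<'E'
import numpy as np, cv2
from cell import manip
def info(n):
    i=manip.camera_info(n); return i
def rot(i):
    from scipy.spatial.transform import Rotation as R
    o=np.array(i["orientation"],float)
    return o if o.shape==(3,3) else R.from_euler('xyz',o).as_matrix()
def pts(n,d,i):
    f=192/np.tan(np.radians(i["fovy"])/2)
    v,u=np.mgrid[0:384,0:512].astype(float)
    x=(u-i["cx"])/f;y=(v-i["cy"])/f
    if n=="wrist":
        r=np.hypot(x,y);k=np.where(r>1e-6,np.tan(r)/np.maximum(r,1e-6),1);x=x*k;y=y*k
    P=np.stack([x*d,y*d,d],-1)
    return P@rot(i).T+np.array(i["eye"])
E
python3 - <<'E'
from h import *
ims=[]
for n in("scene","top"):
    i=info(n);print(n,i);p,d=manip.camera(n);np.savez(n+"0.npz",p=p,d=d,P=pts(n,d,i));ims.append(p)
    cv2.imwrite(f"pics/{n}0.png",cv2.resize(p,(800,600)))
print(manip.read_state())
E
```

```text
scene {'fovy': 54.94464246421754, 'cx': 251.31568501802354, 'cy': 190.5020008056821, 'eye': array([  61.66177504, 1006.59413326,  488.06186474]), 'orientation': array([-1.98480212,  0.00561162, -2.52007084])}
top {'fovy': 44.71921953768652, 'cx': 257.96077308317695, 'cy': 186.4321782344827, 'eye': array([ 411.84911354,  254.43481614, 1160.68849737]), 'orientation': array([-2.97069767,  0.00583285, -1.57020683])}
{'clock': 0.1, 'joints': array([-1.40258943e+00,  3.00422704e-01,  1.52154244e+00,  2.36516398e-05,
        1.32071125e+00, -6.65954587e-02]), 'qd': array([ 2.30934933e-04,  1.43862277e-04, -8.60819658e-04,  6.87958562e-04,
        7.10581742e-04, -4.57951382e-05]), 'effort': array([ 9.50006215e-04, -5.32644010e+01, -3.53284049e+01,  7.08943745e-02,
        2.34851689e-02, -4.87987643e-05]), 'eef_pos': array([ 127.92577941, -534.68785781,  229.92921257]), 'eef_rot': array([-3.14051285e+00, -9.49770938e-05,  2.34796443e-01]), 'wrist_force': array([-0.05079645, -0.44790218, -0.05362328]), 'moment': array([-0.05341083, -0.04261186,  0.02812766]), 'finger_force': 0.0, 'finger_gap': 93.91285751116733}
```

View pics/top0.png

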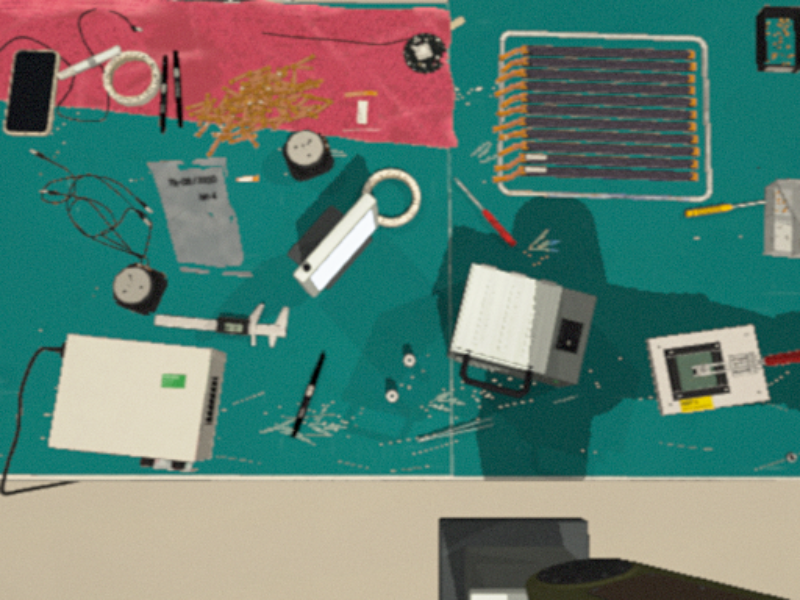

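View pics/scene0.png

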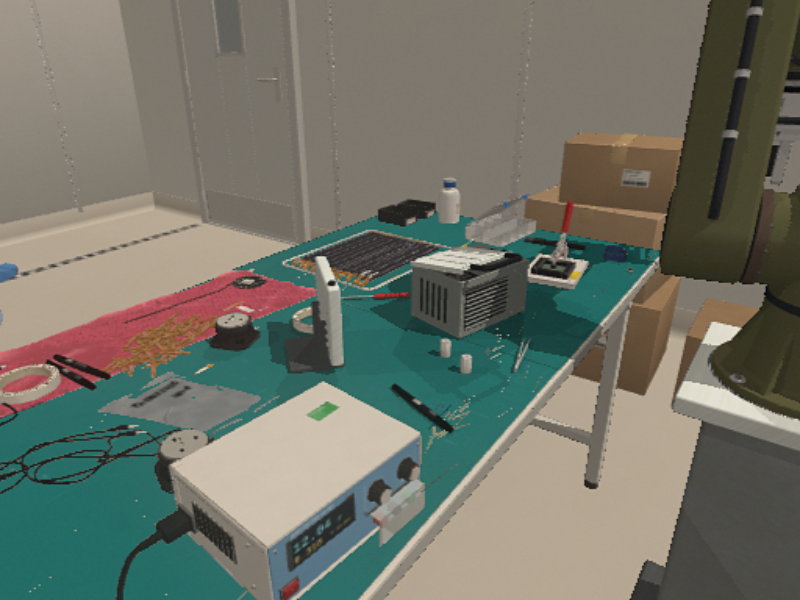

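The top view (800x600) shows the absorber at about (520,325) with its rocker at (570,335) and the handle at (497,380). The light panel is at (340,245), its lit side facing lower right. The spacers are at (408,360) and (391,396), the screwdriver at (487,213) and the tape at (392,197).

```bash
python3 - <<'E'
from h import *
z=np.load("top0.npz");p,d,P=z["p"],z["d"],z["P"]
s=0.64
def reg(u0,v0,u1,v1):
    m=np.zeros(d.shape,bool);m[int(v0*s):int(v1*s),int(u0*s):int(u1*s)]=1;return m&(d>0)
Z=P[...,2];print("table z",np.median(Z[reg(600,420,640,460)]))
def rect(m,name):
    q=P[m][:,:2].astype(np.float32);r=cv2.minAreaRect(q);print(name,len(q),r,np.median(P[m][:,2]),cv2.boxPoints(r).round().tolist())
R=reg(430,250,610,410)
for lo,hi in((104,112),(108,122),(112,117)): rect(R&(Z>lo)&(Z<hi),f"abs{lo}-{hi}")
print("hist",np.histogram(Z[R],bins=np.arange(60,170,5)))
g=p.astype(int);dark=(g.max(-1)<60)
rect(R&dark&(Z>100)&reg(550,310,590,360),"rocker")
q=P[R&dark&(Z>100)&reg(550,310,590,360)];print(q[np.argsort(q[:,0])][::12].round())
rect(R&dark&(Z>95)&reg(450,345,540,410),"handle")
R=reg(280,180,400,310);print(np.histogram(Z[R],bins=np.arange(0,180,10)))
rect(R&(Z>140)&(Z<165),"panel top")
for lo,hi in((20,60),(60,100),(100,140)): rect(R&(Z>lo)&(Z<hi),f"panel{lo}")
# scene view of the lit face
z=np.load("scene0.npz");p2,d2,P2=z["p"],z["d"],z["P"]
m=np.zeros(d2.shape,bool);m[160:240,198:222]=1
m&=(d2>0)&(P2[...,2]>30)&(P2[...,2]<140)
v=P2[m];print("scene panel",len(v),v.min(0),v.max(0)); r=cv2.minAreaRect(v[:,:2].astype(np.float32));print(r)
m=np.zeros(d2.shape,bool);m[155:215,260:340]=1
m&=(P2[...,2]>104)&(P2[...,2]<150)
v=P2[m];print("scene abs top",np.histogram(v[:,2],bins=np.arange(100,150,4)))
cv2.imwrite("pics/abs.png",cv2.resize(np.hstack([p[155:275,270:400],p[110:230,170:300]]),None,fx=3,fy=3,interpolation=2))
E
```

```text
table z -0.8476121557772558
abs104-112 658 ((545.992919921875, 85.48396301269531), (182.2250518798828, 132.73411560058594), 75.33233642578125) 110.57315993672728 [[459.0, 14.0], [587.0, -19.0], [633.0, 157.0], [505.0, 190.0]]
abs108-122 2188 ((548.125244140625, 87.494873046875), (186.95751953125, 135.81585693359375), 75.13233184814453) 114.54750849511913 [[459.0, 15.0], [590.0, -20.0], [638.0, 160.0], [506.0, 195.0]]
abs112-117 817 ((548.1787109375, 87.7862319946289), (185.29405212402344, 136.27157592773438), 75.54041290283203) 114.10564978967113 [[459.0, 15.0], [591.0, -19.0], [637.0, 160.0], [505.0, 195.0]]
hist (array([ 18,  15,  15,  20,  15,  15,  68,  28,  18, 233, 964, 716, 766,
       814, 796, 470, 189, 198,   9,   0,   0]), array([ 60,  65,  70,  75,  80,  85,  90,  95, 100, 105, 110, 115, 120,
       125, 130, 135, 140, 145, 150, 155, 160, 165]))
rocker 269 ((527.9339599609375, 22.370851516723633), (31.81429672241211, 46.27394104003906), 73.81153869628906) 115.54381110591407 [[501.0, 14.0], [546.0, 1.0], [555.0, 31.0], [510.0, 44.0]]
[[505.  16. 114.]
 [509.  18. 121.]
 [5
[... 1244 characters left out ...]
5.390130043029785, 158.92144775390625), 44.60832977294922) 80.56947393234566 [[597.0, 404.0], [709.0, 291.0], [720.0, 302.0], [608.0, 415.0]]
panel100 297 ((658.6656494140625, 353.34869384765625), (15.366490364074707, 158.64866638183594), 44.63210678100586) 122.60339764162268 [[597.0, 404.0], [709.0, 292.0], [720.0, 302.0], [608.0, 415.0]]
scene panel 728 [595.52397303 318.6001734   30.03784192] [723.37639509 416.81645928 139.95619431]
((666.3585205078125, 373.02569580078125), (30.102134704589844, 154.74685668945312), 57.34049987792969)
scene abs top (array([  0, 105, 151,  64,  94, 106, 104, 107, 126,  63,  86,  63]), array([100, 104, 108, 112, 116, 120, 124, 128, 132, 136, 140, 144, 148]))
```

View pics/abs.png

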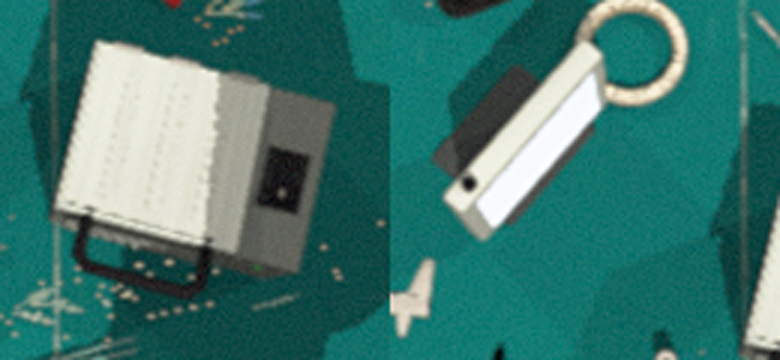

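The crop shows the flap slightly ajar with its bow handle at the front, the rocker on the right bay, and the bright lit face on the panel's lower-right side. I'll fit the flap plane and the lit face next.

```bash
cat >> h.py <<'E'
O=np.array([553.7,112.5]);A=-0.26
ex=np.array([np.cos(A),np.sin(A)]);ey=np.array([-ex[1],ex[0]])
def toA(P): q=P[...,:2]-O; return np.stack([q@ex,q@ey,P[...,2]],-1)
def toW(x,y): return O+x*ex+y*ey
E
python3 - <<'E'
from h import *
z=np.load("top0.npz");p,d,P=z["p"],z["d"],z["P"];L=toA(P)
m=(d>0)&(abs(L[...,1])<60)&(L[...,0]>-60)&(L[...,0]<60)&(L[...,2]>105)&(L[...,2]<170)
q=L[m];c=np.polyfit(q[:,0],q[:,2],1);print("flap theta",np.arctan(-c[0]),"z at hinge",np.polyval(c,67))
dark=p.max(-1)<70
m=dark&(L[...,0]<-75)&(L[...,0]>-130)&(abs(L[...,1])<30)&(L[...,2]>90);q=L[m];print("bar",len(q),np.percentile(q,[5,50,95],axis=0).round(1))
m=dark&(abs(L[...,0])<35)&(abs(L[...,1]+92)<25)&(L[...,2]>105);q=L[m];print("rocker",np.percentile(q,[1,50,99],axis=0).round(1)); c=np.polyfit(q[:,0],q[:,2],1);print(c)
g=p.min(-1);R=np.zeros(d.shape,bool);R[118:195,190:250]=1
m=R&(g>225)&(P[...,2]>25)&(P[...,2]<148);q=P[m];print("lit",len(q))
for k in range(4):
    C=q.mean(0);_,_,V=np.linalg.svd(q-C,full_matrices=False);r=(q-C)@V[2];q=q[abs(r)<6]
print(len(q),C,V[2]);r=cv2.minAreaRect(q[:,:2].astype(np.float32));print(np.arctan2(V[2][1],V[2][0]))
n=V[2][:2]/np.linalg.norm(V[2][:2]);t=np.array([-n[1],n[0]]);s=q[:,:2]@t;print("mid",C[:2]+t*((s.min()+s.max())/2-C[:2]@t),s.max()-s.min())
for n_,a in(("press",(-66.2,-92)),("hinge",(67,0)),("tab",(0,0))):print(n_,toW(*a).round(1))
E
```

```text
flap theta 0.1658331246881458 z at hinge 115.7310301508915
bar 127 [[-108.5  -27.6  143.5]
 [-104.2   -1.1  147. ]
 [ -99.8   26.5  149.7]]
rocker [[ -24.  -109.6  109.7]
 [  -1.5  -92.4  115.2]
 [  21.5  -77.5  123.1]]
[-6.25394230e-02  1.15406903e+02]
lit 538
537 [659.26007921 350.79489127  88.24095847] [0.64631552 0.76306173 0.0036135 ]
0.8680447931076667
mid [659.79158929 350.34470068] 133.30647509748457
press [466.1  40.6]
hinge [618.4  95.3]
tab [553.7 112.5]
```

Request:
step_arm --series '[28,48,0,0.09,0,28,48,0,0.09,0,28,48,0,0.09,0,28,48,0,0.09,0,28,48,0,0.09,0,28,48,0,0.09,0,28,48,0,0.09,0,28,48,0,0.09,0,28,48,0,0.09,0,28,48,0,0.09,0,28,48,0,0.09,0,30,48,0,0.09,0,0,0,-25,0,0,0,0,-25,0,0,0,0,-20,0,0,0,0,0,0,0,0,0,0,0,0]' --squeeze 12

```text
clock: 2.22
eef_pos: [466.2, 41.1, 161.2]
eef_rot: [3.141, -0.0, 1.315]
wrist_force: [-0.0, 0.9, 0.5]
finger_gap: 94.2
finger_force: 0.0
```

```bash
python3 - <<'E'
from h import *
i=info("wrist");p,d=manip.camera("wrist");cv2.imwrite("pics/w1.png",cv2.resize(p,(768,576)))
P=pts("wrist",d,i);L=toA(P);print(i)
dark=p.max(-1)<70
m=dark&(d>0)&(abs(L[...,0])<35)&(abs(L[...,1]+92)<25)&(L[...,2]>105)&(L[...,2]<125);q=L[m];print("rocker",len(q),np.percentile(q,[1,10,50,90,99],axis=0).round(1))
m=(d>0)&(abs(L[...,1]+92)<30)&(abs(L[...,0])<90)&(L[...,2]>100)&(L[...,2]<116)&~dark;q=L[m];print("bay",len(q),np.percentile(q,[1,50,99],axis=0).round(1))
E
```

```text
{'fovy': 65.70646984690485, 'cx': 253.5477435320272, 'cy': 191.61151293874894, 'eye': array([485.60026841, 112.63905925, 316.05624776]), 'orientation': array([ 2.88413532e+00,  3.42731580e-04, -2.55864808e-01])}
rocker 1501 [[ -24.7 -109.4  112.2]
 [ -22.2 -102.2  113.4]
 [  -5.7  -87.7  115.9]
 [  16.3  -80.6  121.8]
 [  20.1  -79.2  123.8]]
bay 6655 [[ -66.1 -120.1  111. ]
 [ -21.3  -94.3  112.5]
 [  63.   -71.8  114.2]]
```

View pics/w1.png

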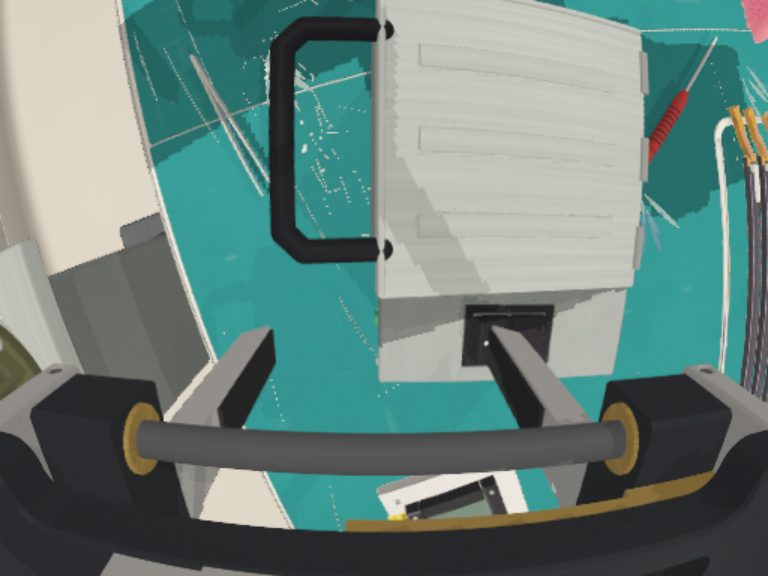

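The wrist view shows the right finger over the rocker's front half (tip at about (495,330)) and the handle clear at upper left. I'll press down.

Request:
step_arm --series '[0,0,-10,0,0,0,0,-4,0,0,0,0,-2,0,0,0,0,-2,0,0,0,0,-2,0,0,0,0,-1,0,0,0,0,-1,0,0,0,0,0,0,0]'

```text
clock: 3.28
eef_pos: [466.3, 41.2, 140.5]
eef_rot: [3.14, -0.0, 1.315]
wrist_force: [-14.8, 0.7, 27.3]
finger_gap: 93.9
finger_force: 13.8
```

Request:
step_arm --series '[0,0,5,0,0,0,0,25,0,0,0,0,30,0,0,-40,-10,30,0,0,0,0,0,0,0]'

```text
clock: 3.9
eef_pos: [425.5, 30.8, 230.4]
eef_rot: [3.138, -0.001, 1.314]
wrist_force: [1.2, 0.3, -0.7]
finger_gap: 94.0
finger_force: 0.0
```

```bash
python3 - <<'E'
from h import *
i=info("wrist");p,d=manip.camera("wrist");cv2.imwrite("pics/w2.png",cv2.resize(p,(768,576)))
P=pts("wrist",d,i);L=toA(P)
dark=p.max(-1)<70
m=dark&(d>0)&(abs(L[...,0])<17)&(abs(L[...,1]+92)<9)&(L[...,2]>105)&(L[...,2]<125);q=L[m];print("rocker",len(q),np.polyfit(q[:,0],q[:,2],1))
for a in range(-24,24,6):
    k=(q[:,0]>=a)&(q[:,0]<a+6); print(a, k.sum(), np.median(q[k,2]) if k.any() else 0)
m=dark&(L[...,0]<-85)&(L[...,0]>-130)&(abs(L[...,1])<30)&(L[...,2]>90);q=L[m];print("bar",len(q),np.percentile(q,[5,50,95],axis=0).round(1))
print(toW(67-172*np.cos(.166),0), manip.read_state()["eef_pos"])
E
```

```text
rocker 576 [  0.2336282  118.56295903]
-24 0 0
-18 64 116.54751692706063
-12 105 116.53382369838852
-6 106 116.82227925007018
0 119 118.63496563053894
6 123 121.31422916309714
12 59 122.82899598932875
18 0 0
bar 892 [[-108.5  -27.3  145.5]
 [-104.4   -1.4  148. ]
 [ -99.8   26.8  149.6]]
[454.51396457 138.88562206] [425.99475168  30.99026364 229.1663703 ]
```

The rocker's front half is now flat and its rear raised, so it is off. Next I grip the handle bar from above.

Request:
step_arm --series '[10,36,0,0,0.64,10,36,0,0,0.64,8.5,36,0,0,0.64,0,0,-10,0,0.64,0,0,-25,0,0.64,0,0,-25,0,0.64,0,0,-21,0,0.64,0,0,0,0,0.64,0,0,0,0,1,0,0,0,0,1,0,0,0,0,1,0,0,0,0,1]' --squeeze 12

```text
clock: 5.45
eef_pos: [452.4, 139.6, 147.1]
eef_rot: [-3.136, 0.001, 1.315]
wrist_force: [-16.0, 5.7, 3.2]
finger_gap: 9.6
finger_force: 12.0
```

```bash
python3 - <<'E'
from h import *
s=manip.read_state();print(s["eef_pos"],s["finger_gap"],toA(s["eef_pos"]))
th=[.166]+list(np.linspace(.166,2.25,19)[1:])
c=[np.r_[toW(67-172*np.cos(t),0),120+172*np.sin(t)] for t in th]
for r in np.diff(c,axis=0).round():print(r)
E
```

```text
[452.4335788  139.61481102 147.07386723] 9.551885879065207 [-104.83354515    0.16985418  147.07386723]
[ 4. -1. 19.]
[ 6. -2. 19.]
[ 8. -2. 18.]
[10. -3. 17.]
[12. -3. 15.]
[14. -4. 14.]
[15. -4. 12.]
[17. -4. 10.]
[18. -5.  8.]
[18. -5.  6.]
[19. -5.  4.]
[19. -5.  1.]
[19. -5. -1.]
[19. -5. -3.]
[19. -5. -5.]
[18. -5. -8.]
[ 17.  -4. -10.]
[ 16.  -4. -12.]
```

Request:
step_arm --series '[2,-1,19,0,1,6,-2,19,0,1,8,-2,18,0,1,10,-3,17,0,1,12,-3,15,0,1,14,-4,14,0,1,15,-4,12,0,1,17,-4,10,0,1,18,-5,8,0,1,0,0,0,0,1]'

```text
clock: 6.7
eef_pos: [557.1, 110.9, 280.5]
eef_rot: [3.14, -0.001, 1.314]
wrist_force: [-4.2, -1.1, 8.1]
finger_gap: 9.7
finger_force: 12.0
```

Request:
step_arm --series '[18,-5,5,0,1,19,-5,3,0,1,19,-5,1,0,1,19,-5,-1,0,1,19,-5,-3,0,1,19,-5,-5,0,1,18,-5,-8,0,1,17,-4,-10,0,1,16,-4,-12,0,1,0,0,0,0,1]'

```text
clock: 7.95
eef_pos: [720.9, 67.5, 248.6]
eef_rot: [3.141, 0.001, 1.314]
wrist_force: [-0.0, -2.7, 0.3]
finger_gap: 9.6
finger_force: 12.0
```

Request:
step_arm --series '[0,0,0,0,0.6,0,0,0,0,0.6,0,0,0,0,0.6,0,0,10,0,0.6,0,0,30,0,0.6,-20,5,20,0,0.6,-40,10,0,0,0.6,-40,10,0,0,0.6,-40,10,0,0,0.6,-27,10,0,0,0.6,0,0,-30,0,0.6,0,0,-30,0,0.6,0,0,0,0,0.6,0,0,0,0,0.6]'

```text
clock: 9.7
eef_pos: [554.0, 113.2, 251.2]
eef_rot: [3.14, -0.001, 1.315]
wrist_force: [-0.7, 0.5, 0.9]
finger_gap: 37.5
finger_force: 0.0
```

```bash
python3 - <<'E'
from h import *
s=manip.read_state();print(s["eef_pos"],s["finger_gap"],toA(s["eef_pos"]))
i=info("wrist");p,d=manip.camera("wrist");cv2.imwrite("pics/w3.png",cv2.resize(p,(768,576)))
P=pts("wrist",d,i);L=toA(P)
m=(d>0)&(abs(L[...,0])<25)&(abs(L[...,1])<30)&(L[...,2]>95)&(L[...,2]<112);q=L[m];print("tab",len(q),np.percentile(q,[2,10,50,90,98],axis=0).round(1))
r=cv2.minAreaRect(P[m][:,:2].astype(np.float32));print(r)
m=(d>0)&(L[...,0]>75)&(L[...,0]<200)&(abs(L[...,1])<50)&(L[...,2]>125);q=L[m];c=np.polyfit(q[:,0],q[:,2],1);print("flap",np.pi-np.arctan(c[0]))
i=info("top");p,d=manip.camera("top");L=toA(pts("top",d,i))
m=(d>0)&(L[...,0]>75)&(L[...,0]<170)&(abs(L[...,1])<50)&(L[...,2]>125)&(L[...,2]<240);q=L[m];c=np.polyfit(q[:,0],q[:,2],1);print("flap top",np.pi-np.arctan(c[0]))
E
```

```text
[553.96561665 113.15713863 251.17796999] 37.50157369745086 [8.77517043e-02 7.03337065e-01 2.51177970e+02]
tab 221 [[ -7.3 -13.7  97.2]
 [ -6.1 -11.5  99.1]
 [ -1.9  -1.8 104.3]
 [  1.3   8.  105.3]
 [  2.3   8.9 105.9]]
((550.6043701171875, 110.75025177001953), (23.191438674926758, 9.682726860046387), 75.30924987792969)
flap 2.5157368438354366
flap top 2.263096357895889
```

View pics/w3.png

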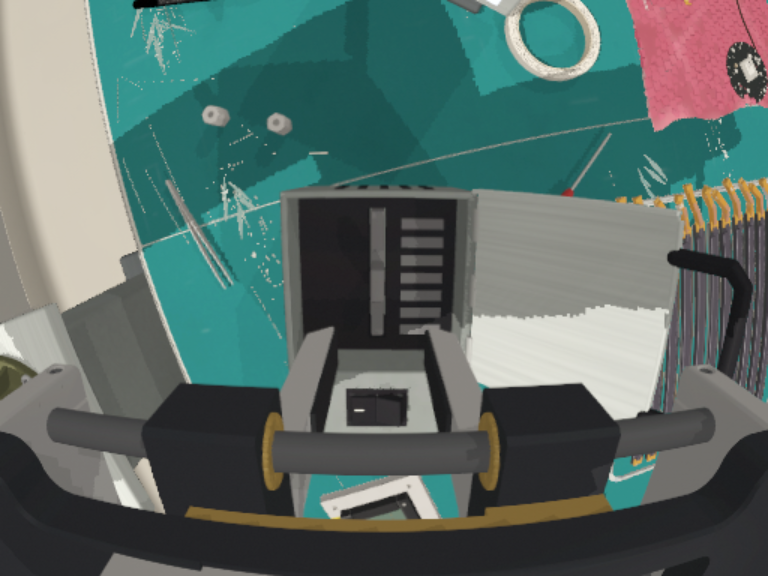

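The view shows the well open with the plate's tab near (378,265) and the flap well back (about 2.3 rad). The tab centre is at about (550.6,110.8), so I shift by (-3,-2) and descend.

Request:
step_arm --series '[-3,-2,-10,0,0.6,0,0,-30,0,0.6,0,0,-30,0,0.6,0,0,-30,0,0.6,0,0,-25,0,0.6,0,0,-15,0,0.6,0,0,-8,0,0.6,0,0,0,0,0.6,0,0,0,0,1,0,0,0,0,1,0,0,0,0,1,0,0,0,0,1,0,0,0,0,1]' --squeeze 30

```text
clock: 11.42
eef_pos: [550.6, 111.1, 101.8]
eef_rot: [3.141, -0.0, 1.315]
wrist_force: [-1.3, 0.1, 4.0]
finger_gap: 9.9
finger_force: 30.0
```

Request:
step_arm --series '[0,0,4,0,1,0,0,8,0,1,0,0,12,0,1,0,0,12,0,1,0,0,14,0,1,0,0,15,0,1,0,0,15,0,1,0,0,15,0,1,0,0,15,0,1,0,0,15,0,1,0,0,15,0,1,0,0,10,0,1,0,0,0,0,1]'

```text
clock: 13.05
eef_pos: [550.6, 111.1, 252.1]
eef_rot: [3.141, -0.0, 1.315]
wrist_force: [0.1, -0.6, -1.4]
finger_gap: 10.0
finger_force: 30.0
```

Request:
step_arm --series '[4,12,0,0.07,1,9,24,0,0.14,1,9,24,0,0.14,1,9,24,0,0.14,1,9,24,0,0.14,1,9,24,0,0.14,1,9,24,0,0.14,1,7,24,0,0.14,1,4,12,0,0.074,1,0,0,0,0,1,0,0,-8,0,1,0,0,-14,0,1,0,0,-18,0,1,0,0,-20,0,1,0,0,-18,0,1,0,0,-14,0,1,0,0,-9,0,1,0,0,0,0,1,0,0,0,0,1]'

```text
clock: 15.42
eef_pos: [619.7, 303.2, 151.2]
eef_rot: [3.141, 0.001, 2.439]
wrist_force: [-0.8, 0.1, -0.1]
finger_gap: 9.4
finger_force: 30.0
```

```bash
python3 - <<'E'
from h import *
s=manip.read_state();e=s["eef_pos"];print(e,s["eef_rot"],s["finger_gap"])
a=.868;n=np.array([np.cos(a),np.sin(a)]);t=np.array([-n[1],n[0]]);q=e[:2]-[659.5,350.9];print("in panel",q@n,q@t)
p,d=manip.camera("scene");P=pts("scene",d,info("scene"));cv2.imwrite("pics/s4.png",cv2.resize(p[60:280,150:400],None,fx=3,fy=2.7))
p,d=manip.camera("top");P2=pts("top",d,info("top"))
for nm,X,D in(("scene",P,d),("top",P2,d)):
    u=(X[...,:2]-[659.5,350.9])@n;v=(X[...,:2]-[659.5,350.9])@t;z=X[...,2]
    m=(u>-90)&(u<-35)&(abs(v)<90)&(z>40)&(z<118);w=np.stack([u[m],v[m],z[m]],-1)
    print(nm,m.sum(),np.percentile(w,[3,50,97],axis=0).round(1) if m.any() else "")
E
```

```text
[619.71061078 303.20702332 151.20732773] [3.14060314e+00 5.32307256e-04 2.43881600e+00] 9.432409515594216
in panel -62.10956938711382 -0.46573589859907827
scene 229 [[-68.  -46.3  60.8]
 [-62.   13.2  81.9]
 [-58.3  50.8 116.2]]
top 0
```

View pics/s4.png

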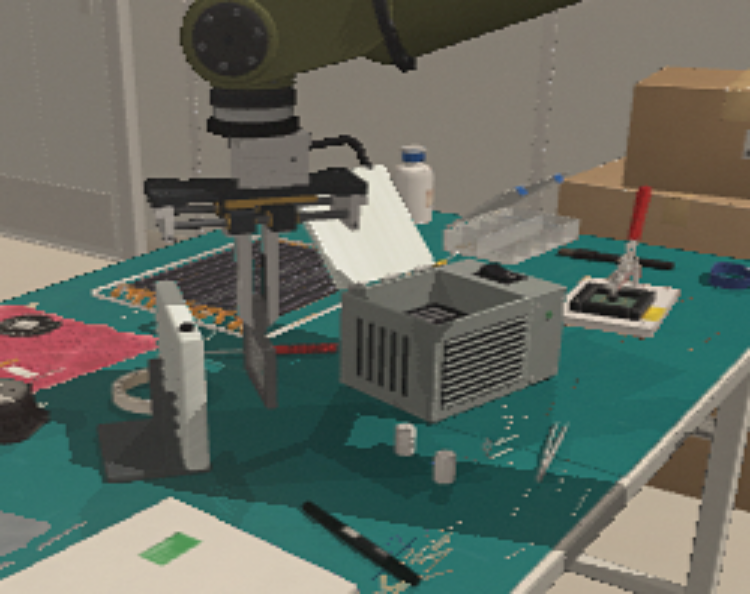

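The picture shows the plate at about (262,360), held upright and parallel in front of the panel (185,380). The flap is open and the rocker's rear end is raised (off). The measured offset from the lit face is about -62 mm and the plate is centred within a few mm, so I'm handing in.

```bash
python3 -c "
from cell import manip
print(manip.sign_off())"
```

```text
the job is handed in; nothing more can be done
None
```

The job is handed in, verdict not shown: the absorber is switched off, its flap is open (about 2.3 rad), and the filter is held upright, centred and parallel about 62 mm in front of the lit panel.

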